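Unlatch and hold up the shaker's hold-down bar

TASK

Slide the yellow tape roll up off the spindle on the shaker's hold-down bar and lay it flat, wholly on the green mat. Then pull the red-ended latch pull straight out sideways against its spring while the bar is still down, lift the coupler off its ball by that pull, and finish still holding the pull with the coupler raised 10 cm or more above the ball, held still. Do not push or tip over the two jars under the bar, the bottle or the beaker.

Things in the scene. Friction and masses are not known exactly. Their poses are not given: they have to be found in the camera images.
- shaker: White bench shaker, heavy and fixed, 240 (x) x 340 (y) x 70 mm high. Origin: centre of its underside, on the table. A hold-down bar lies along its y axis, 140 mm up: hinged at y = +130 mm, its coupler sitting on a ball at y = -130 mm. Its -x side faces the robot.
- bar (a joint): Angle of the hinged hold-down bar: 0 = down, coupler on the ball; grows as the coupler end (-y end) swings up about the hinge, to at most 1.2 rad. It has no stay and falls back if let go. Aluminium bar 36 mm wide, 12 mm thick, about 0.5 kg in all, so about 3 N at the coupler end lifts it.
- bar_hinge (a point): Point on the bar's hinge axis, which runs along the shaker's x. The axes turn with the bar: -y points along the bar to the coupler, z is the bar's upper side. 6 mm below the bar's top face.
- coupler (a point): Centre of the ball socket in the blue coupler (52 x 50 mm, its top 25 mm above this point) at the bar's end, 260 mm from the hinge; moves with the bar.
- ball_centre (a point): Centre of the fixed steel ball, 30 mm diameter, on the shaker's post. With the bar down the coupler point coincides with it.
- latch (a joint): How far the spring latch is pulled out, m: 0 = shut, its fork grips under the ball and the bar cannot rise; the ball is free from 0.017 on; stop at 0.024. Pull along the shaker's -x, away from the coupler. Spring about 5 N at the start, 12 N at 0.020; it springs back shut if let go.
- pull_neck (a point): Middle of the latch pull's steel neck, a round bar 12 mm diameter along the shaker's x, clear for 36 mm between the coupler and the red end disc; 50 mm to -x of the coupler point when shut, at the same height, 70 mm above the shaker deck. It moves with the latch and the bar; z as the bar's. It can be gripped from above across the shaker's y (and can turn between the fingers as the bar swings up).
- pull: The latch pull: the neck and the red end disc, 28 mm diameter, 10 mm thick, at its outer end. The origin is the coupler's centre when shut and moves out with the latch.
- tape_roll: Yellow wound tape roll, 60 mm outside diameter, 27 mm bore, 25 mm high, about 70 g; origin: centre of its underside, z along its bore. It starts flat on the bar's top face round the spindle.
- spindle_top (a point): Top of the upright steel spindle on the bar, 20 mm diameter, 46 mm high above the bar's top face, 100 mm from the hinge.
- mat: Green mat, 150 x 150 x 3 mm, fixed on the table; origin: centre of its underside, sides along x and y.
- jar_a: Bystander: squat amber jar with blue cap, 38 mm diameter, 46 mm high, standing on the shaker under the bar; origin: centre of underside.
- jar_b: Bystander: a second such jar under the bar.
- bottle: Bystander: amber bottle with blue cap, 68 mm diameter, 130 mm high, on the table; origin: centre of underside.
- beaker: Bystander: clear beaker, 68 mm diameter, 90 mm high, on the table; origin: centre of underside.

How it is judged:
By the outcome, as a careful person would: the job done as asked, in the order asked, and still so for the second after the job is handed in, while the arm keeps its last pose, push and grip.
It also fails if it takes over 58 s, if anything falls off the work surface, if the arm or the gripper's body presses on something with over 40 N, if the wrist force passes 120 N, or if a joint passes its speed limit or range.

ROBOT

A 7-joint arm with a two-finger parallel gripper is mounted at the origin on the work surface. World frame = base frame: x ahead of the robot, y to its left, z up, the work surface at z = 0. Lengths are in m, angles in rad, forces in N, time in s.
With the tool pointing down it reaches from about 0.4 to 0.875 m from the base axis. Payload 6.5 kg.
Tool frame: the origin (TCP) lies at the centre of the arm's flange, where the gripper is bolted on; the fingertips stand 166 mm ahead of it and the grasp point (between the pads) lies 147 mm ahead of it; z points along the fingers, y is the line along which they close (so a half turn about z gives the same grasp; the last joint's range is limited). The gripper opens to 88 mm and grips with 3 to 60 N. Pads are 18 mm wide; open, the fingers measure 123 mm over their backs; the gripper's body (75 mm by 187 mm) begins 45 mm behind the grasp point.
Start: joints at [-0.066, 0.536, -0.004, 1.538, 0.003, 1.067, -0.071], TCP at [0.65, 0, 0.405] pointing down, gripper open.
Joint ranges: [-2.7, 2.7], [-0.37, 2.16], [-1.27, 1.26], [0.24, 2.4], [-1.31, 4.45], [0.19, 1.91], [-2.76, 2.76]. Speed limits (rad/s): [2.39, 2.39, 3.14, 3.14, 3.14, 3.14, 3.14].

INTERFACE

Orientations are given as a unit quaternion [w, x, y, z].
In Python, from station import manip, cams gives the robot as it stands.
- The arm moves only by the shell command python3 -m crank 'ROWS'. ROWS is text: rows parted by semicolons, each of 7 numbers parted by spaces: the shift along the tool's x, y, z in mm, then the turn, a rotation vector about the tool's x, y, z in rad, then the opening, from 0 (shut) to 1 (fully open). A call has 1 to 5 rows; each row is the pose to reach, as a shift and turn from the pose commanded when the call began, along the tool's axes at that moment; what a row does not reach only later rows make up. A row lasts 1/8 s, in which the tool goes at most 62.5 mm and 10.7 degrees, less where a joint would pass 70% of its speed; a pose out of reach is approached as far as the arm can. A call with a gripper value outside its range is refused whole. The fingers move at their own pace and stop on an object; the grip force is fixed at half the most. Time passes only in rows, so rows that repeat a pose let the fingers close. It gives the time, the measured TCP pose, the force, the opening and the grip force at its end, in the units of the state.
- manip.state(): the state, without advancing time (a new reading comes with each control period).
- cams.camera(name): name is "scene" or "side" or "wrist"; returns (picture, depth): 400x640x3 uint8, blue, green, red; 400x640 float32, m along the optical axis (not along the pixel's ray), 0 where there is no reading.
- cams.camera_info(name): a dict with "vertical_fov" (degrees; the focal length in pixels is half the picture's height over the tangent of half this angle, whatever the lens; pixels are square), "cx", "cy" (the principal point, pixels), "pose" (4x4, takes a point from camera to world coordinates). Camera axes: x right, y down, z forward; pixel columns grow to the right and rows downward; lengths in m; the calibration is good to about 2 mm. A picture is of the moment at which its call begins: read the wrist's pose just before it. camera_info takes no time and is no camera call; for the wrist camera it gives the pose at the moment of the call.
- manip.finish_job(): hands the job in; it is judged then, once.
The state is a dict: "t": time; "qpos": joint angles; "qd": joint speeds; "joint_torque": joint torques, N m; "tool_pos": TCP position; "ee_rot": TCP orientation; "ft_force": force on the tool from outside, world axes, zero at the start; "wrist_torque": the same for the moment, N m; "finger_gap": opening from 0.0 (shut) to 1.0 (fully open); "grasp_force": force on a finger pad.
Only numpy, scipy, OpenCV 4.12 (cv2) and the standard library are available. Lean on these libraries where they do the work, as an engineer would, in place of code of your own. Each camera call takes 0.05 s, during which the arm holds its last target. There are 200 camera calls.

## Working session

There is one attempt and no reset: what is moved stays moved. The work goes in short steps, Python scripts to look and compute and a shell command to move; the robot and the scene stay as the last step left them, time stands still between calls to the robot, and variables do not carry over. Pictures are saved under pics/ and viewed, at most 10 in all, crops included, and the job is handed in when it is done.

```bash
mkdir -p pics; cat > h.py <<'E'
import numpy as np,cv2
from station import manip,cams
def grab(n):
    info=cams.camera_info(n); im,d=cams.camera(n); return im,d,info
def pts(d,info):
    h,w=d.shape; f=h/2/np.tan(np.radians(info["vertical_fov"])/2)
    v,u=np.mgrid[0:h,0:w]
    P=np.stack([(u-info["cx"])/f*d,(v-info["cy"])/f*d,d],-1)
    T=np.array(info["pose"]); return P@T[:3,:3].T+T[:3,3]
E
python3 - <<'E'
from h import *
s=manip.state(); print({k:np.round(v,3) for k,v in s.items()})
for n in ["scene","side","wrist"]:
    im,d,i=grab(n); cv2.imwrite(f"pics/{n}0.png",im); np.savez(f"{n}0.npz",im=im,P=pts(d,i),d=d,T=i["pose"]); print(n,np.round(i["pose"],3).tolist(),i["vertical_fov"],i["cx"],i["cy"])
a=np.vstack([cv2.resize(cv2.imread(f"pics/{n}0.png"),(480,300)) for n in ["scene","side"]]); cv2.imwrite("pics/ab.png",a)
E
```

```text
{'t': np.float64(0.0), 'qpos': array([-0.066,  0.537, -0.004,  1.539,  0.003,  1.067, -0.071]), 'qd': array([-0.   ,  0.   , -0.001, -0.   ,  0.   , -0.001,  0.001]), 'joint_torque': array([-0.0000e+00, -5.7098e+01,  9.9000e-01, -2.5160e+01, -5.6000e-02,
        1.8000e-02,  0.0000e+00]), 'tool_pos': array([ 0.65 , -0.   ,  0.404]), 'ee_rot': array([-0.001,  0.707,  0.707, -0.001]), 'ft_force': array([-0.466,  0.238,  0.735]), 'wrist_torque': array([ 0.01 , -0.034, -0.032]), 'grasp_force': np.float64(0.0), 'finger_gap': np.float64(0.999)}
scene [[-0.521, 0.495, -0.695, 1.268], [0.853, 0.311, -0.419, 0.397], [0.009, -0.811, -0.584, 0.73], [0.0, 0.0, 0.0, 1.0]] 53.360308269064156 313.98485357703896 205.93624878983545
side [[-0.975, -0.163, 0.152, 0.35], [-0.222, 0.685, -0.694, 1.05], [0.009, -0.71, -0.704, 1.236], [0.0, 0.0, 0.0, 1.0]] 42.414122757803625 325.7637751985704 199.97258242179052
wrist [[1.0, 0.0, -0.001, 0.65], [-0.0, -0.954, -0.299, 0.077], [-0.001, 0.299, -0.954, 0.383], [0.0, 0.0, 0.0, 1.0]] 61.597460099157395 317.6444774484906 199.6023323896069
```

View pics/scene0.png

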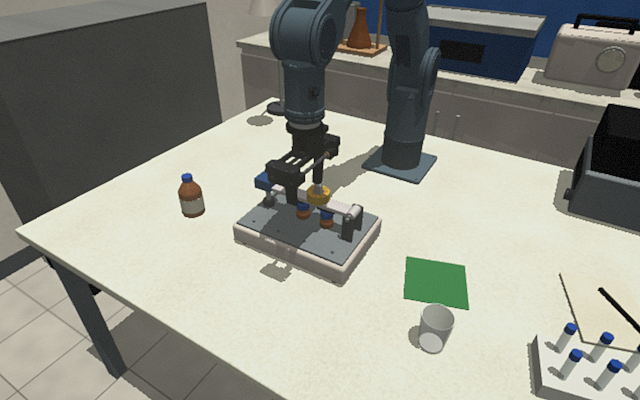

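View pics/side0.png

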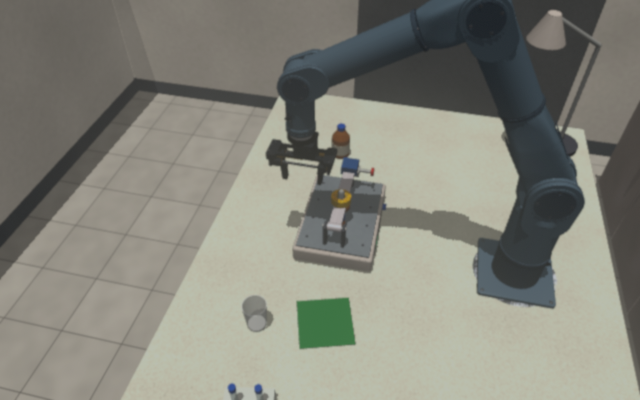

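Scene shows the tape at about (318,195), the mat at (435,282), the beaker at (435,325) and the bottle at (191,197). Side shows the tape at (341,199), the blue coupler at (350,166), the red pull disc at (373,172) and the mat at (325,322). Next I measure these from colour and depth.

```bash
python3 - <<'E'
from h import *
R={"yellow":[((18,120,90),(32,255,255))],"green":[((45,100,40),(80,255,255))],"blue":[((102,120,40),(125,255,255))],"red":[((0,150,70),(6,255,255)),((174,150,70),(180,255,255))]}
for n in ["scene","side","wrist"]:
    z=np.load(n+"0.npz"); im,P,d=z["im"],z["P"],z["d"]; hsv=cv2.cvtColor(im,cv2.COLOR_BGR2HSV)
    for c,rs in R.items():
        m=sum(cv2.inRange(hsv,a,b) for a,b in rs)
        k,l,st,ce=cv2.connectedComponentsWithStats(m)
        for j in range(1,k):
            if st[j,4]<12: continue
            q=P[(l==j)&(d>0)]
            if len(q)<8: continue
            if not(0.2<np.median(q[:,0])<1.2 and -.6<np.median(q[:,1])<.8):continue
            print(n,c,st[j].tolist(),ce[j].round(1),"med",np.median(q,0).round(3),"lo",np.percentile(q,3,axis=0).round(3),"hi",np.percentile(q,97,axis=0).round(3))
E
```

```text
scene yellow [307, 186, 23, 19, 262] [318.3 196. ] med [ 0.56  -0.016  0.17 ] lo [ 0.521 -0.051  0.149] hi [ 0.572 -0.001  0.174]
scene green [404, 257, 65, 53, 2580] [435.6 282.6] med [0.523 0.3   0.004] lo [0.446 0.227 0.002] hi [0.591 0.373 0.007]
scene blue [255, 172, 14, 11, 66] [262.5 176.7] med [ 0.558 -0.196  0.166] lo [ 0.536 -0.207  0.165] hi [ 0.57  -0.172  0.168]
scene blue [182, 174, 10, 8, 52] [186.2 176.6] med [ 0.625 -0.418  0.131] lo [ 0.613 -0.429  0.12 ] hi [ 0.636 -0.409  0.133]
scene blue [298, 203, 11, 5, 38] [302.8 205. ] med [ 0.55  -0.07   0.117] lo [ 0.536 -0.082  0.107] hi [ 0.557 -0.061  0.12 ]
scene blue [321, 211, 10, 5, 28] [324.9 213.3] med [ 0.553 -0.001  0.118] lo [ 0.546 -0.012  0.114] hi [0.56 0.01 0.12]
scene blue [565, 323, 13, 12, 92] [570.9 328.1] med [0.613 0.567 0.115] lo [0.602 0.559 0.102] hi [0.619 0.574 0.118]
scene blue [600, 332, 14, 12, 113] [606.5 337.7] med [0.603 0.624 0.115] lo [0.593 0.617 0.104] hi [0.607 0.632 0.118]
scene blue [569, 349, 14, 13, 115] [575.5 354.8] med [0.673 0.578 0.115] lo [0.663 0.57  0.104] hi [0.678 0.585 0
[... 1013 characters left out ...]
 248] [ 89.3 335.5] med [0.599 0.026 0.321] lo [0.598 0.02  0.317] hi [0.6   0.029 0.323]
wrist yellow [548, 332, 4, 8, 18] [549.2 335.7] med [0.702 0.026 0.321] lo [0.701 0.025 0.32 ] hi [0.703 0.027 0.322]
wrist yellow [548, 340, 4, 9, 21] [550.  343.8] med [0.701 0.024 0.322] lo [0.701 0.023 0.321] hi [0.702 0.026 0.323]
wrist blue [200, 176, 13, 33, 254] [205.8 192. ] med [ 0.556 -0.001  0.112] lo [ 0.552 -0.014  0.102] hi [0.558 0.009 0.127]
wrist blue [164, 372, 59, 27, 604] [185.7 390.5] med [ 0.535 -0.166  0.158] lo [ 0.521 -0.167  0.143] hi [0.628 0.023 0.334]
wrist blue [205, 382, 6, 7, 14] [207.4 385.1] med [ 0.554 -0.166  0.152] lo [ 0.552 -0.166  0.149] hi [ 0.555 -0.165  0.154]
```

View pics/wrist0.png

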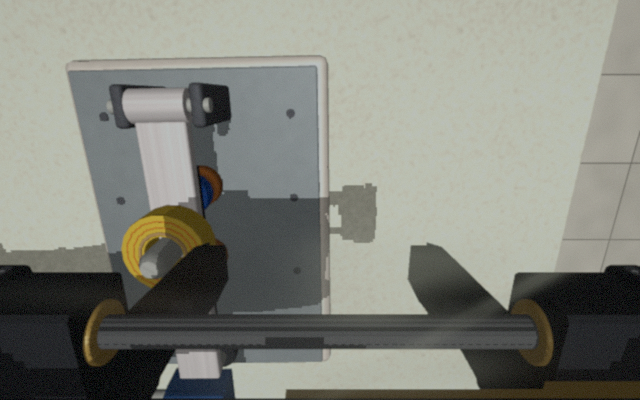

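The wrist view shows the tape ring at about (170,250) with the spindle through it, the bar running from the hinge (165,105) down to the coupler (200,390), and the deck corners at (70,63) and (327,60). I'll fit the precise poses.

```bash
python3 - <<'E'
from h import *
from scipy.optimize import least_squares
allz=[np.load(n+"0.npz") for n in ["scene","side","wrist"]]
for n,z in zip(["scene","side","wrist"],allz):
    im,P,d=z["im"],z["P"],z["d"]; hsv=cv2.cvtColor(im,cv2.COLOR_BGR2HSV)
    ok=(d>0)&(P[...,0]>.3)&(P[...,0]<.85)&(P[...,1]>-.35)&(P[...,1]<.22)
    q=P[ok&(P[...,2]>.064)&(P[...,2]<.076)][:,:2].astype(np.float32)
    r=cv2.minAreaRect(q); print(n,"deck",r,len(q))
    m=ok&(P[...,2]>.141)&(P[...,2]<.151)&(hsv[...,1]<60)&(hsv[...,2]>120)
    q=P[m]; q=q[(abs(q[:,0]-.54)<.05)]
    print(" bar",len(q),np.median(q[:,2]) if len(q) else 0, cv2.minAreaRect(q[:,:2].astype(np.float32)) if len(q)>5 else '')
    # tape outer edge
    y=(cv2.inRange(hsv,(16,80,50),(35,255,255))>0)&ok&(P[...,2]>.163)&(P[...,2]<.18)
    q=P[y][:,:2]; q=q[np.linalg.norm(q-[.54,-.022],axis=1)<.06]
    h=cv2.convexHull(q.astype(np.float32))[:,0]
    f=least_squares(lambda c:np.linalg.norm(h-c,axis=1)-.030,[.54,-.022],loss="soft_l1",f_scale=.001)
    print(" tape",f.x.round(4),np.abs(f.fun).mean().round(4),len(q),q.min(0).round(3),q.max(0).round(3))
    if n=="side":
        rr=((hsv[...,0]<9)|(hsv[...,0]>172))&(hsv[...,1]>110); rr[:150]=0; rr[200:]=0; rr[:,:355]=0; rr[:,395:]=0
        q=P[rr&(d>0)]; print(" red",len(q),np.median(q,0).round(3),q.min(0).round(3),q.max(0).round(3))
    # spindle: high points above tape
    m=ok&(P[...,2]>.178)&(P[...,2]<.2)&(abs(P[...,0]-.54)<.03)&(abs(P[...,1]+.022)<.03); q=P[m]
    if len(q): print(" spin",len(q),q.mean(0).round(3),q.min(0).round(3),q.max(0).round(3))
    for nm,c in (("bottle",(.62,-.41)),("beaker",(.66,.33))):
        m=(d>0)&(np.linalg.norm(P[...,:2]-c,axis=-1)<.09)&(P[...,2]>.02); q=P[m]
        if len(q): print(" ",nm,len(q),q.min(0).round(3),q.max(0).round(3))
E
```

```text
scene deck ((0.5458344221115112, -0.057527199387550354), (0.23378625512123108, 0.3259822428226471), 0.9576936960220337) 4303
 bar 406 0.14731550245868524 ((0.5391552448272705, -0.06493480503559113), (0.29487451910972595, 0.07101218402385712), 89.12834930419922)
 tape [ 0.5439 -0.0281] 0.0012 217 [ 0.514 -0.055] [ 0.574 -0.   ]
 spin 50 [ 0.548 -0.027  0.186] [ 0.536 -0.037  0.178] [ 0.554 -0.02   0.194]
  bottle 778 [ 0.595 -0.449  0.02 ] [ 0.657 -0.387  0.134]
  beaker 1341 [0.662 0.31  0.02 ] [0.731 0.376 0.094]
side deck ((0.5422091484069824, -0.05552050471305847), (0.2334483414888382, 0.3363299071788788), 0.9116430282592773) 4138
 bar 339 0.14632162938066773 ((0.5433087348937988, -0.059982672333717346), (0.2880208194255829, 0.07726293057203293), 83.95686340332031)
 tape [ 0.541  -0.0267] 0.0005 177 [ 0.512 -0.057] [0.571 0.003]
 red 9 [ 0.471 -0.181  0.151] [ 0.468 -0.187  0.145] [ 0.474 -0.176  0.159]
 spin 39 [ 0.541 -0.025  0.188] [ 0.533 -0.04   0.178] [ 0.55  -0.017  0.195]
  bottle 449 [ 0.587 -0.443  0.02 ] [ 0.655 -0.379  0.138]
  beaker 701 [0.662 0.308 0.02 ] [0.729 0.378 0.096]
wrist deck ((0.5419453382492065, -0.06085696816444397), (0.22058269381523132, 0.32028329372406006), 1.061488389968872) 36964
 bar 7080 0.14504771529966135 ((0.5369567275047302, -0.05427736043930054), (0.27110105752944946, 0.07088595628738403), 88.78471374511719)
 tape [ 0.5421 -0.0307] 0.0003 2684 [ 0.512 -0.057] [ 0.571 -0.   ]
 spin 826 [ 0.545 -0.028  0.187] [ 0.532 -0.04   0.178] [ 0.552 -0.02   0.192]
```

```bash
python3 -m crank '-14 -54 0 0 0 0 1; -28 -108 0 0 0 0 1; -28 -108 30 0 0 0 1; -28 -108 50 0 0 0 1; -28 -108 50 0 0 0 1'
python3 - <<'E'
from h import *
im,d,i=grab("wrist"); cv2.imwrite("pics/w1.png",im); print(manip.state()["tool_pos"])
P=pts(d,i); hsv=cv2.cvtColor(im,cv2.COLOR_BGR2HSV)
m=(P[...,2]>.178)&(P[...,2]<.2)&(abs(P[...,0]-.54)<.03)&(abs(P[...,1]+.022)<.03)&(d>0); q=P[m]
if len(q):print("spin",len(q),q.mean(0),q.min(0),q.max(0))
m=(P[...,2]>.167)&(P[...,2]<.176)&(abs(P[...,0]-.54)<.05)&(abs(P[...,1]+.022)<.05)&(hsv[...,1]>80)&(d>0); q=P[m]
if len(q):print("tape",q.min(0),q.max(0),len(q))
E
```

```text
t: 0.78
tool_pos: [0.5412, -0.028, 0.3534]
ee_rot: [-0.001, 0.707, 0.707, -0.001]
ft_force: [-0.0, 0.3, 0.6]
finger_gap: 1.0
grasp_force: 0.0
[ 0.54187181 -0.02799468  0.35447768]
spin 1343 [ 0.5417199  -0.02743802  0.18771229] [ 0.53180025 -0.04052006  0.1780599 ] [ 0.55167921 -0.02017293  0.19251973]
tape [ 0.51214886 -0.05998659  0.16702156] [ 0.57132    -0.00068334  0.17568106] 6698
```

View pics/w1.png

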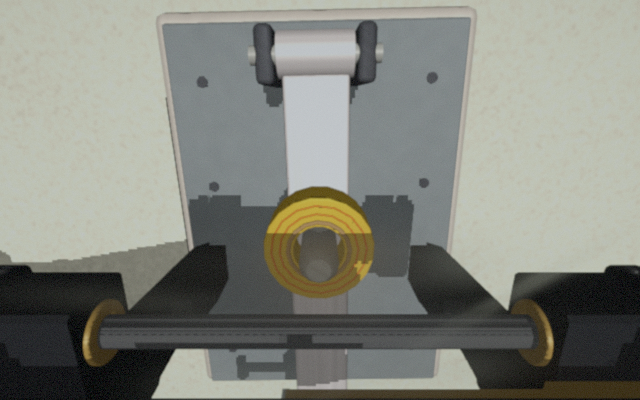

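The tape ring is centred between the fingers at (320,242), with the spindle in its bore and both fingers clear of the bar. I'll lower and close.

```bash
python3 -m crank '-2 0 20 0 0 0 1; -2 0 36 0 0 0 1; -2 0 36 0 0 0 0.66; -2 0 36 0 0 0 0.5; -2 0 36 0 0 0 0.5'; python3 -m crank '0 0 0 0 0 0 0.5;0 0 0 0 0 0 0.5'
```

```text
t: 1.45
tool_pos: [0.5423, -0.03, 0.3194]
ee_rot: [0.0, 0.707, 0.707, 0.0]
ft_force: [0.1, -0.2, 1.7]
finger_gap: 0.686
grasp_force: 4.0
t: 1.7
tool_pos: [0.5423, -0.03, 0.3194]
ee_rot: [0.0, 0.707, 0.707, 0.0]
ft_force: [-0.9, 0.2, 4.8]
finger_gap: 0.672
grasp_force: 30.5
```

```bash
python3 -m crank '0 0 -12 0 0 0 0.5;0 0 -27 0 0 0 0.5;0 0 -42 0 0 0 0.5;0 0 -60 0 0 0 0.5;0 0 -75 0 0 0 0.5'; python3 -m crank '0 0 0 0 0 0 0.5;50 -5 0 0 0 0 0.5;100 -10 0 0 0 0 0.5;150 -15 0 0 0 0 0.5;200 -20 0 0 0 0 0.5'; python3 -m crank '50 -3 20 0 0 0 0.5;100 -6 50 0 0 0 0.5;130 -6 100 0 0 0 0.5;130 -6 130 0 0 0 0.5;130 -6 130 0 0 0 0.5'
```

```text
t: 2.33
tool_pos: [0.5421, -0.03, 0.3953]
ee_rot: [0.0, 0.707, 0.707, 0.0]
ft_force: [-0.5, 0.4, -0.7]
finger_gap: 0.674
grasp_force: 31.0
t: 2.95
tool_pos: [0.5214, 0.1714, 0.3931]
ee_rot: [-0.0, 0.707, 0.707, -0.0]
ft_force: [0.7, 0.2, -0.9]
finger_gap: 0.676
grasp_force: 31.0
t: 3.58
tool_pos: [0.5146, 0.2994, 0.2609]
ee_rot: [-0.001, 0.707, 0.707, -0.003]
ft_force: [-0.6, -0.2, -1.0]
finger_gap: 0.676
grasp_force: 31.0
```

```bash
python3 -m crank '0 0 30 0 0 0 0.5;0 0 60 0 0 0 0.5;0 0 78 0 0 0 0.5;0 0 80 0 0 0 0.5;0 0 80 0 0 0 0.5'; python3 -m crank '0 0 2 0 0 0 0.5;0 0 2 0 0 0 0.5'
```

```text
t: 4.2
tool_pos: [0.5165, 0.3002, 0.1848]
ee_rot: [0.0, 0.707, 0.707, 0.001]
ft_force: [0.3, 0.7, -1.1]
finger_gap: 0.671
grasp_force: 31.0
t: 4.45
tool_pos: [0.5162, 0.3001, 0.1822]
ee_rot: [0.0, 0.707, 0.707, 0.0]
ft_force: [-1.1, 0.7, -1.3]
finger_gap: 0.673
grasp_force: 31.0
```

```bash
python3 -m crank '0 0 3 0 0 0 0.5;0 0 4 0 0 0 0.5;0 0 5 0 0 0 0.5;0 0 5 0 0 0 0.5'; python3 -m crank '0 0 1 0 0 0 0.5;0 0 1.5 0 0 0 0.5;0 0 1.5 0 0 0 0.5'
```

```text
t: 4.95
tool_pos: [0.516, 0.3, 0.1766]
ee_rot: [-0.0, 0.707, 0.707, -0.0]
ft_force: [-0.3, -1.1, -1.2]
finger_gap: 0.674
grasp_force: 31.0
t: 5.32
tool_pos: [0.516, 0.3, 0.1763]
ee_rot: [0.0, 0.707, 0.707, -0.0]
ft_force: [-3.9, -2.2, 11.3]
finger_gap: 0.679
grasp_force: 30.0
```

The downward force shows the tape is on the mat. I'll release, rise and look.

```bash
python3 -m crank '0 0 -1 0 0 0 0.8;0 0 -1 0 0 0 1;0 0 -1 0 0 0 1;0 0 -20 0 0 0 1;0 0 -50 0 0 0 1'; python3 -m crank '0 0 -50 0 0 0 1;0 0 -100 0 0 0 1;0 0 -150 0 0 0 1;0 0 -180 0 0 0 1;0 0 -180 0 0 0 1'
python3 - <<'E'
from h import *
a=[]
for n in ("scene","wrist"):
    im,d,i=grab(n); P=pts(d,i); hsv=cv2.cvtColor(im,cv2.COLOR_BGR2HSV); a.append(im)
    m=(cv2.inRange(hsv,(16,80,50),(35,255,255))>0)&(d>0)&(np.abs(P[...,:2]-[.516,.3]).max(-1)<.09)&(P[...,2]<.05)&(P[...,2]>.015)
    q=P[m]; print(n,len(q),np.percentile(q,2,axis=0),np.percentile(q,98,axis=0))
cv2.imwrite("pics/c2.png",np.hstack([a[0][150:400,200:600],cv2.resize(a[1],(400,250))]))
print(manip.state()["qpos"])
E
```

```text
t: 5.95
tool_pos: [0.5157, 0.2999, 0.226]
ee_rot: [-0.0, 0.707, 0.707, -0.001]
ft_force: [1.0, 0.1, 0.3]
finger_gap: 1.001
grasp_force: 0.0
t: 6.58
tool_pos: [0.5165, 0.3003, 0.4091]
ee_rot: [0.001, 0.707, 0.707, 0.003]
ft_force: [0.0, -0.5, -1.2]
finger_gap: 1.001
grasp_force: 0.0
scene 399 [0.49195475 0.27398061 0.01569886] [0.54725667 0.32747483 0.03217901]
wrist 1903 [0.48979409 0.27335099 0.01847722] [0.54328707 0.3276263  0.02856682]
[-0.51900524  0.44747974 -0.11156675  1.68060473  0.05674093  1.01650772
 -0.64950851]
```

View pics/c2.png

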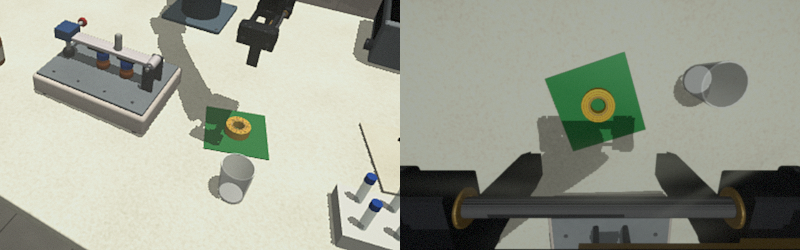

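The scene crop shows the tape lying flat inside the green mat at (238,127), and the wrist crop at (598,105), well inside its edges. I'll go above the pull and turn 90°.

```bash
python3 -m crank '-60 -5 0 0 0 0 1;-120 -10 0 0 0 0 1;-180 -15 0 0 0 0 1;-240 -20 0 0 0 0 1;-300 -26 0 0 0 0 1'; python3 -m crank '-50 0 0 0 0 -0.16 1;-100 0 0 0 0 -0.32 1;-150 0 0 0 0 -0.48 1;-187 0 0 0 0 -0.64 1;-187 0 0 0 0 -0.8 1'; python3 -m crank '0 0 0 0 0 -0.16 1;0 0 0 0 0 -0.32 1;0 0 0 0 0 -0.48 1;0 0 0 0 0 -0.64 1;0 0 0 0 0 -0.77 1'; python3 -m crank '0 0 0 0 0 0 1'
python3 - <<'E'
from h import *
im,d,i=grab("wrist"); cv2.imwrite("pics/w3.png",im);np.savez("w3.npz",im=im,d=d,P=pts(d,i)); s=manip.state(); print(s["tool_pos"],s["ee_rot"],s["qpos"])
E
```

```text
t: 7.3
tool_pos: [0.489, -0.002, 0.4041]
ee_rot: [-0.001, 0.707, 0.707, -0.001]
ft_force: [1.1, -0.3, -0.9]
finger_gap: 1.002
grasp_force: 0.0
t: 7.92
tool_pos: [0.4888, -0.1904, 0.4038]
ee_rot: [-0.001, 0.376, 0.927, -0.001]
ft_force: [-0.1, 0.8, -0.4]
finger_gap: 1.004
grasp_force: 0.0
t: 8.55
tool_pos: [0.4894, -0.1868, 0.4038]
ee_rot: [-0.001, -0.002, 1.0, 0.001]
ft_force: [0.2, -0.1, -0.0]
finger_gap: 0.999
grasp_force: 0.0
t: 8.68
tool_pos: [0.4895, -0.1869, 0.404]
ee_rot: [-0.001, 0.001, 1.0, 0.0]
ft_force: [0.6, -0.5, -0.1]
finger_gap: 1.002
grasp_force: 0.0
[ 0.48956815 -0.18698253  0.40423505] [-9.61991373e-04  1.76384417e-03  9.99997913e-01  3.71304937e-04] [ 0.43322357  0.33209066 -0.18930122  1.8617375   0.0748428   0.95665388
  1.77799951]
```

View pics/w3.png

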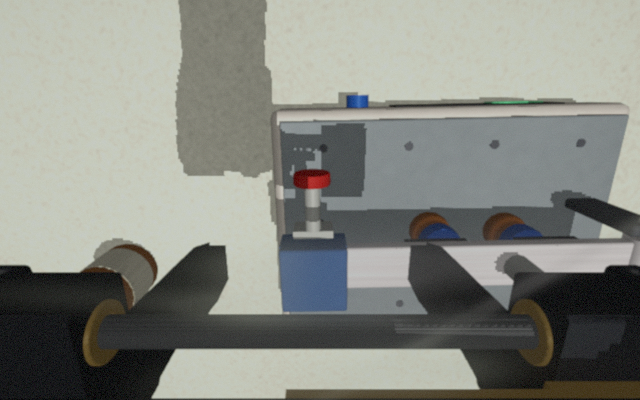

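The wrist view shows the red disc at (312,178), the neck at (313,205), the blue coupler at (314,272) and the bottle at (125,275), clear of the gripper.

```bash
python3 - <<'E'
from h import *
z=np.load("w3.npz"); im,d,P=z["im"],z["d"],z["P"]; hsv=cv2.cvtColor(im,cv2.COLOR_BGR2HSV)
red=((hsv[...,0]<6)|(hsv[...,0]>174))&(hsv[...,1]>150)&(d>0); red[:160]=0;red[195:]=0;red[:,:280]=0;red[:,345:]=0
q=P[red];print("disc",len(q),np.percentile(q,2,axis=0),np.percentile(q,98,axis=0))
b=(cv2.inRange(hsv,(100,80,40),(125,255,255))>0); b[:232]=0;b[315:]=0;b[:,:275]=0;b[:,355:]=0
q=P[b&(P[...,2]>.15)];print("coup",len(q),np.percentile(q,2,axis=0),np.percentile(q,98,axis=0))
n=np.zeros_like(b);n[192:222,295:332]=1
q=P[n&(P[...,2]>.13)&(P[...,2]<.16)];print("neck",len(q),np.percentile(q,3,axis=0),np.percentile(q,97,axis=0))
m=(P[...,2]>.178)&(P[...,2]<.2)&(abs(P[...,0]-.54)<.03)&(abs(P[...,1]+.022)<.05)&(d>0);q=P[m];print("spin",len(q),np.median(q,0) if len(q) else 0)
E
```

```text
disc 590 [ 0.46659999 -0.20398941  0.1337306 ] [ 0.47553397 -0.17989385  0.15333288]
coup 3883 [ 0.51972809 -0.21329119  0.16254826] [ 0.56819476 -0.16771073  0.16516089]
neck 465 [ 0.48174256 -0.19730217  0.14045154] [ 0.50412196 -0.18651288  0.14570544]
spin 0 0
```

```bash
python3 -m crank '0 -4 40 0 0 0 1;0 -4 80 0 0 0 1;0 -4 105 0 0 0 1;0 -4 117 0 0 0 1;0 -4 117 0 0 0 1'; python3 -m crank '0 0 0 0 0 0 0.4;0 0 0 0 0 0 0.2;0 0 0 0 0 0 0;0 0 0 0 0 0 0;0 0 0 0 0 0 0'; python3 -m crank '0 0 0 0 0 0 0;0 0 0 0 0 0 0'
```

```text
t: 9.35
tool_pos: [0.4899, -0.1909, 0.2878]
ee_rot: [-0.001, 0.001, 1.0, 0.0]
ft_force: [-0.6, -0.1, -0.0]
finger_gap: 1.002
grasp_force: 0.0
t: 9.98
tool_pos: [0.49, -0.191, 0.2883]
ee_rot: [0.0, 0.0, 1.0, -0.0]
ft_force: [-0.4, -0.6, 0.5]
finger_gap: 0.457
grasp_force: 0.0
t: 10.22
tool_pos: [0.49, -0.191, 0.2882]
ee_rot: [-0.0, 0.0, 1.0, -0.0]
ft_force: [0.3, 0.2, 0.1]
finger_gap: 0.231
grasp_force: 0.0
```

```bash
python3 -m crank '0 0 0 0 0 0 0;0 0 0 0 0 0 0;0 0 0 0 0 0 0;0 0 0 0 0 0 0'
```

```text
t: 10.72
tool_pos: [0.49, -0.191, 0.2882]
ee_rot: [-0.0, 0.0, 1.0, -0.0]
ft_force: [0.0, 0.1, -0.2]
finger_gap: 0.115
grasp_force: 29.7
```

```bash
python3 -m crank '4 0 0 0 0 0 0;8 0 0 0 0 0 0;13 0 0 0 0 0 0;18 0 0 0 0 0 0;21 0 0 0 0 0 0'; python3 -m crank '0 0 0 0 0 0 0;0 0 0 0 0 0 0'
python3 - <<'E'
from h import *
im,d,i=grab("side"); cv2.imwrite("pics/s4.png",cv2.resize(im[120:240,280:420],None,fx=4,fy=4,interpolation=2))
im,d,i=grab("wrist"); cv2.imwrite("pics/w4.png",im)
E
```

```text
t: 11.35
tool_pos: [0.4719, -0.191, 0.2896]
ee_rot: [0.005, -0.0, 1.0, -0.001]
ft_force: [11.2, -0.4, -3.6]
finger_gap: 0.112
grasp_force: 29.9
t: 11.6
tool_pos: [0.4723, -0.191, 0.2897]
ee_rot: [0.005, -0.0, 1.0, -0.001]
ft_force: [10.7, -0.7, -3.6]
finger_gap: 0.115
grasp_force: 29.9
```

View pics/w4.png

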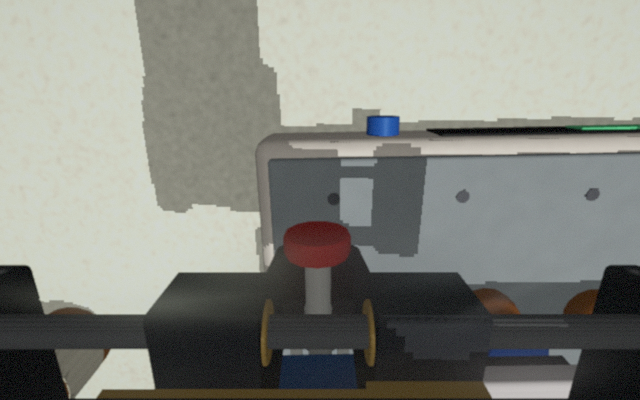

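The wrist view shows the neck between the fingers at (318,290) and the red disc at (317,243), with the pull drawn part-way out. I'll pull further.

```bash
python3 -m crank '2 0 0 0 0 0 0;4 0 0 0 0 0 0;4.5 0 0 0 0 0 0;4.5 0 0 0 0 0 0'
python3 - <<'E'
from h import *
im,d,i=grab("wrist"); P=pts(d,i); hsv=cv2.cvtColor(im,cv2.COLOR_BGR2HSV)
red=((hsv[...,0]<6)|(hsv[...,0]>174))&(hsv[...,1]>150)&(d>0)&(abs(P[...,1]+.19)<.03)&(P[...,0]<.5)
q=P[red];print("disc",len(q),np.percentile(q,2,axis=0),np.percentile(q,98,axis=0)); s=manip.state(); print(s["tool_pos"],s["ee_rot"])
E
```

```text
t: 12.2
tool_pos: [0.4682, -0.191, 0.29]
ee_rot: [0.006, -0.0, 1.0, -0.001]
ft_force: [12.2, -0.6, -3.2]
finger_gap: 0.119
grasp_force: 29.9
disc 970 [ 0.44655711 -0.20330134  0.13118975] [ 0.45543885 -0.18094247  0.15506385]
[ 0.46825662 -0.19105905  0.28997968] [ 5.77914789e-03 -1.74334825e-04  9.99982835e-01 -9.49480385e-04]
```

The latch is about 20 mm out. Now I'll lift along the arc.

```bash
python3 -m crank '0 0 -5 0 0 0 0;0 0.2 -10 0 0 0 0;0 0.7 -18 0 0 0 0;0 1.3 -26 0 0 0 0;0 1.3 -26 0 0 0 0'
```

```text
t: 12.88
tool_pos: [0.4683, -0.1896, 0.3165]
ee_rot: [0.006, -0.0, 1.0, -0.001]
ft_force: [12.2, -0.8, -3.9]
finger_gap: 0.117
grasp_force: 30.0
```

```bash
python3 -m crank '0 2 -15 0 0 0 0;0 4.8 -30 0 0 0 0;0 8.6 -45 0 0 0 0;0 13.3 -60 0 0 0 0;0 19.1 -75 0 0 0 0'; python3 -m crank '0 4.5 -10 0 0 0 0;0 9.4 -20 0 0 0 0;0 14.5 -29 0 0 0 0;0 14.5 -29 0 0 0 0;0 14.5 -29 0 0 0 0'; python3 -m crank '0 0 0 0 0 0 0;0 0 0 0 0 0 0;0 0 0 0 0 0 0'
python3 - <<'E'
from h import *
a=[]
for n in ("scene","side","wrist"):
    im,d,i=grab(n); P=pts(d,i); hsv=cv2.cvtColor(im,cv2.COLOR_BGR2HSV); a.append(im)
    b=(cv2.inRange(hsv,(100,100,40),(125,255,255))>0)&(d>0)&(np.abs(P[...,:2]-[.545,-.16]).max(-1)<.06)&(P[...,2]>.2)
    q=P[b]; print(n,len(q),q.min(0) if len(q) else 0,q.max(0) if len(q) else 0)
cv2.imwrite("pics/f.png",np.hstack([cv2.resize(a[0][100:350,170:490],(400,312)),cv2.resize(a[1][100:350,220:540],(400,312))]))
E
```

```text
t: 13.5
tool_pos: [0.4674, -0.1701, 0.3912]
ee_rot: [0.005, -0.0, 1.0, -0.001]
ft_force: [11.9, 0.1, -3.9]
finger_gap: 0.118
grasp_force: 30.5
t: 14.12
tool_pos: [0.4672, -0.1556, 0.4198]
ee_rot: [0.005, -0.0, 1.0, -0.0]
ft_force: [11.9, -1.4, -2.6]
finger_gap: 0.121
grasp_force: 30.3
t: 14.5
tool_pos: [0.4672, -0.1556, 0.4197]
ee_rot: [0.005, -0.0, 1.0, -0.0]
ft_force: [12.2, 0.2, -3.8]
finger_gap: 0.114
grasp_force: 30.3
scene 260 [ 0.5182     -0.16425813  0.25948048] [ 0.57148036 -0.11916553  0.30607395]
side 225 [ 0.51891466 -0.16167261  0.27470718] [ 0.56666737 -0.1169937   0.30699097]
wrist 792 [ 0.51603773 -0.17411394  0.25620903] [ 0.5200461  -0.13868268  0.28055609]
```

View pics/f.png

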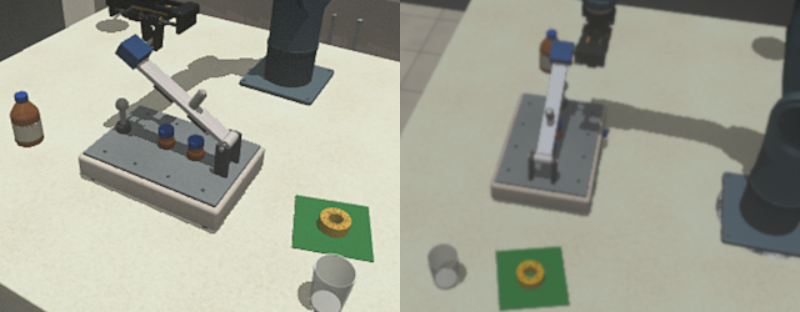

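The picture shows the bar raised with the coupler at (135,50), clear of the ball at (123,103). Both jars, the bottle and the beaker are standing, and the tape lies flat on the mat at (336,222). The coupler is about 130 mm above the ball and held still, so I'll hand in.

```bash
python3 -c "
from station import manip
print(manip.finish_job())"
```

```text
the job is handed in; nothing more can be done
None
```

I handed the job in at about 14.7 s: the tape roll lies flat and wholly on the mat, the latch was pulled about 20 mm with the bar down, the gripper still holds the pull with the coupler about 130 mm above the ball, and the jars, bottle and beaker are standing; no verdict came back.

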